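# Post a sketchbook through the flap of the hand-in box

### The job

The sketchbook lying on the ledge of the hand-in box has to be handed in: with your fingertips, push it along the ledge and in through the hanging flap until it slides down the chute inside, then draw your fingers back so that the flap falls fully shut. Only push the book, do not pick it up, and leave the flask, the pencil tin and the ink jar where they are.

Things in the scene. Friction and masses are not known exactly. Their poses are not given: they have to be found in the camera images.
- return_box: The hand-in box, fixed to the table: grey sheet steel with frosted windows in its top and one side, a steel ledge in front. Origin: on the table top (z = 0) under the middle of the flap opening; +x points level along the ledge and in through the flap, y across, z up. The box is 220 mm wide, 205 mm high, from x = -4 mm to +330 mm, closed all round but for the flap opening
- ledge (a point): Middle of the ledge's free front edge, on its top face (axes as the box). The ledge is a level smooth steel plate 110 mm above the table, from box x = -270 mm to the opening, 220 mm wide, with 5 mm high lips along both sides. Near the opening two side guides, 20 mm high, narrow it from y = +-102 mm at x = -55 mm to +-77 mm at x = 0
- opening (a point): Middle of the opening's bottom edge, at box x = 0, on the ledge's level (axes as the box). The opening is 150 mm wide (y +-75 mm) and 70 mm high, in a 4 mm front wall (x = -4 to 0); the wall goes on up to 95 mm above the ledge
- chute (a point): Middle of the chute's upper edge: the level plate goes on behind the flap to here, box x = +55 mm, then a smooth 36 degree chute leads down into the box. Friction of book on steel is about 0.3: once the book's middle is past this edge it tips and slides down by itself, until then it must be pushed
- flap (a joint): The flap: an aluminium plate 160 mm wide, 75 mm high, hanging behind the opening from a free hinge along its top, 78 mm above the ledge at box x = +5 mm; its lower edge clears the ledge by 4 mm. 0 rad: hanging shut; grows as it is pushed inward (to 1.35 rad). Weighs 65 g, no spring or latch: falls shut by its own weight, cannot swing outward
- sketchbook: A closed black hardcover sketchbook, rigid, 148 mm long (its x), 105 mm wide (its y), 18 mm thick, about 200 g, lying flat on the ledge, its length roughly along the ledge but askew (up to 17 degrees) and up to 25 mm off the middle. Origin: centre of its underside
- flask: Bystander: an upright turquoise drinking flask, 72 mm across, 210 mm high, standing on the table beside the box. Origin: centre of its underside
- pencil_tin: Bystander: a flat closed dark metal pencil tin, 175 x 55 x 20 mm, lying on the table beside the ledge. Origin: centre of its underside
- ink_jar: Bystander: a small closed jar, 56 mm across, 65 mm high, standing on the table near the ledge's front end. Origin: centre of its underside
There are look-alikes about, which are no part of the job. There is more than one size of the sketchbook; the job needs the smallest.

How it is judged:
On the way, in this order (a step that is already met when the one before it is completed fails the run):
1. the sketchbook is part-way through and holds the flap open (value of joint flap above 0.4 rad and x of sketchbook in the frame of return_box above -0.065 m), for 0.05 s.
2. the sketchbook has gone down inside the box (x of sketchbook in the frame of return_box above 0.1 m and z of sketchbook in the frame of return_box below 0.09 m), for 0.1 s.
At the end, for the whole second after the job is handed in: the sketchbook lies still inside the box, down the chute (its middle more than 110 mm behind the opening and more than 20 mm below the ledge), and the flap hangs shut (within 0.06 rad) (x of sketchbook in the frame of return_box between 0.11 and 0.33 m and z of sketchbook in the frame of return_box below 0.09 m and linear speed of sketchbook below 0.03 m/s and value of joint flap below 0.06 rad); the robot touches nothing.
It fails at once if the sketchbook is lifted off the ledge (its middle more than 15 mm above it) (z of sketchbook in the frame of return_box above 0.125 m).
It fails at once if the flask is moved more than 30 mm or tipped (distance of flask from where it was at the start of the episode above 0.03 m or angle between flask's own z axis and vertical above 0.5 rad).
It fails at once if the pencil tin is moved more than 30 mm (distance of pencil_tin from where it was at the start of the episode above 0.03 m).
It fails at once if the ink jar is moved more than 30 mm or tipped (distance of ink_jar from where it was at the start of the episode above 0.03 m or angle between ink_jar's own z axis and vertical above 0.5 rad).
It also fails if it takes over 58 s, if anything falls off the work surface, if the arm or the gripper's body presses on something with over 40 N, if the wrist force passes 120 N, or if a joint passes its speed limit or range.

### The arm

A 7-joint arm with a two-finger parallel gripper is mounted at the origin on the work surface. World frame = base frame: x ahead of the robot, y to its left, z up, the work surface at z = 0. Lengths are in m, angles in rad, forces in N, time in s.
With the tool pointing down it reaches from about 0.35 to 0.9 m from the base axis. Payload 7.2 kg.
Tool frame: the origin (TCP) lies at the very end of the fingers, on their centre line; the grasp point (between the pads) lies 19 mm behind it; z points along the fingers, y is the line along which they close (so a half turn about z gives the same grasp; the last joint's range is limited). The gripper opens to 85 mm and grips with 20 to 120 N. Pads are 22 mm wide; open, the fingers measure 114 mm over their backs; the gripper's body (76 mm by 85 mm) begins 54 mm behind the grasp point. The pads swing forward as they close: fully open they stand 13 mm farther back than shut.
Start: joints at [1.1, 0.411, -0.013, 1.596, 0.006, 1.134, -0.082], TCP at [0.245, -0.575, 0.231] pointing down, gripper open.
Joint ranges: [-2.95, 2.95], [-0.29, 1.99], [-1.47, 1.44], [0.14, 2.54], [-1.03, 4.17], [0.13, 1.85], [-2.86, 2.86]. Speed limits (rad/s): [2.39, 2.39, 3.01, 3.01, 3.14, 3.14, 3.14].

### API

Orientations are given as a 3x3 rotation matrix whose columns are the frame's x, y, z axes.
In Python, from bench import r gives the robot as it stands.
- The arm moves only by the tool apply_moves, never from a script. Its argument "plan" is text: rows parted by semicolons, each of 6 numbers parted by spaces: the shift along the tool's x, y, z in mm, then the turn, a rotation vector about the tool's x, y, z in rad. A call has exactly 5 rows; each row is the pose to reach, as a shift and turn from the pose commanded when the call began, along the tool's axes at that moment; what a row does not reach only later rows make up. A row lasts 1/8 s, in which the tool goes at most 62.5 mm and 10.7 degrees, less where a joint would pass 70% of its speed; a pose out of reach is approached as far as the arm can. A call with a gripper value outside its range is refused whole. "claw" is the opening, from 0 (shut) to 1 (fully open), set as the call begins (left out, the last holds). The fingers move at their own pace and stop on an object; the grip force is fixed at half the most. Time passes only in rows, so rows that repeat a pose let the fingers close, or fill a call up. It gives the time, the measured TCP pose, the force, the opening and the grip force at its end, in the units of the state.
- r.get_state(): the state, without advancing time (a new reading comes with each control period).
- r.get_image(name): name is "scene" or "top" or "wrist"; returns (picture, depth): 420x560x3 uint8, blue, green, red; 420x560 float32, m along the optical axis (not along the pixel's ray), 0 where there is no reading.
- r.get_calibration(name): a dict with "K" (3x3 intrinsics, pixels), "R" (3x3) and "t" (3): a world point X has camera coordinates R X + t. Camera axes: x right, y down, z forward; pixel columns grow to the right and rows downward; lengths in m; the calibration is good to about 2 mm. The wrist camera is an equidistant fisheye: a pixel r from the principal point sees the ray r / f radians off the axis. A picture is of the moment at which its call begins: read the wrist's pose just before it. get_calibration takes no time and is no camera call; for the wrist camera it gives the pose at the moment of the call.
- r.job_done(): hands the job in; it is judged then, once.
Trained networks look in the newest picture that a camera, given by its name, has taken for a name from the list of things; names that differ only in an ending like _2 or _b are one class to them, and where a whole thing is asked for, a point or a joint stands for the part that bears it (a point fixed in the world has none). Each returns a list of dicts, best first, with "score" (0 to 1); they miss things now and then, are a little off and sometimes report something else, mostly with a low value. They report only what shows in the picture. A call takes as long as a camera call. They do not tell look-alikes from the thing itself.
- r.recognise(target, camera): "at" ([x, y, z] in m, in world coordinates, good to about 4 mm: the middle of the surface that is visible of it).
The state is a dict: "t": time; "joint_positions": joint angles; "dq": joint speeds; "joint_efforts": joint torques, N m; "tcp_pos": TCP position; "eef_rot": TCP orientation; "ft_force": force on the tool from outside, world axes, zero at the start; "ft_torque": the same for the moment, N m; "opening": opening from 0.0 (shut) to 1.0 (fully open); "gripper_force": force on a finger pad.
Only numpy, scipy, OpenCV 4.12 (cv2) and the standard library are available. Lean on these libraries where they do the work, as an engineer would, in place of code of your own. Each camera call takes 0.05 s, during which the arm holds its last target. There are 200 camera calls.

## Working session

There is one attempt and no reset: what is moved stays moved. The work goes in short steps, Python scripts to look and compute and a tool call to move; the robot and the scene stay as the last step left them, time stands still between calls to the robot, and variables do not carry over. Pictures are saved under pics/ and viewed, at most 12 in all, crops included, and the job is handed in when it is done.

Besides the shell and the picture viewer there is one more tool, called as name(argument=value, ...) on one line, values as JSON. apply_moves: Moves the arm, as the interface text tells. Its arguments: {"type":"object","properties":{"plan":{"type":"string"},"claw":{"type":"number"}},"required":["plan"]}

```bash
mkdir -p pics; ls; cat > h.py <<'E'
from bench import r
import cv2, numpy as np
def pts(name, d):
    c=r.get_calibration(name);K,R,t=map(np.array,(c["K"],c["R"],c["t"]))
    v,u=np.mgrid[:d.shape[0],:d.shape[1]]
    P=np.stack([(u-K[0,2])/K[0,0]*d,(v-K[1,2])/K[1,1]*d,d],-1)
    return (P-t.ravel())@R
E
python3 - <<'E'
from h import *
ims=[]
for n in("scene","top"):
    im,d=r.get_image(n);np.savez("pics/%s0.npz"%n,im=im,d=d);cv2.imwrite("pics/%s0.png"%n,im)
    for k in["return_box","ledge","flap","sketchbook","flask","pencil_tin","ink_jar"]:
        for o in r.recognise(k,n)[:4]:
            p=np.array(o["at"]);c=r.get_calibration(n);q=np.array(c["K"])@(np.array(c["R"])@p+np.array(c["t"]).ravel())
            print(n,k,round(o["score"],2),p.round(3),(q[:2]/q[2]).astype(int))
s=r.get_state();print(s["t"],s["tcp_pos"],s["eef_rot"])
E
```

```text
pics
scene return_box 0.74 [0.577 0.159 0.157] [354 246]
scene return_box 0.27 [0.702 0.211 0.137] [384 301]
scene ledge 0.67 [0.573 0.158 0.152] [353 246]
scene flap 0.55 [0.526 0.077 0.136] [315 234]
scene sketchbook 0.59 [ 0.319 -0.187  0.023] [219 209]
scene flask 0.66 [0.703 0.207 0.135] [381 302]
scene pencil_tin 0.96 [0.742 0.044 0.018] [292 350]
scene ink_jar 0.91 [ 0.766 -0.105  0.056] [215 345]
top return_box 0.92 [0.514 0.163 0.2  ] [205 191]
top return_box 0.5 [ 0.744 -0.103  0.067] [323 104]
top ledge 0.58 [0.512 0.16  0.202] [206 192]
top ledge 0.53 [0.73  0.041 0.024] [265 114]
top sketchbook 0.75 [ 0.56  -0.074  0.128] [314 175]
top sketchbook 0.71 [ 0.323 -0.186  0.022] [352 273]
top sketchbook 0.64 [0.182 0.29  0.022] [162 330]
top flask 0.57 [0.664 0.203 0.176] [189 123]
top pencil_tin 0.77 [0.732 0.043 0.019] [264 114]
top ink_jar 0.79 [ 0.744 -0.104  0.065] [323 105]
0.8 [ 0.24497339 -0.57500281  0.23130394] [[ 9.19985151e-01  3.91953214e-01  2.24947473e-05]
 [ 3.91953215e-01 -9.19985149e-01 -5.99286281e-05]
 [-2.79438498e-06  6.39503364e-05 -9.99999998e-01]]
```

View pics/scene0.png

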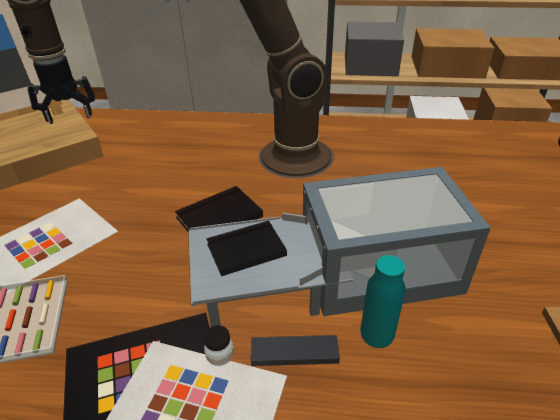

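View pics/top0.png

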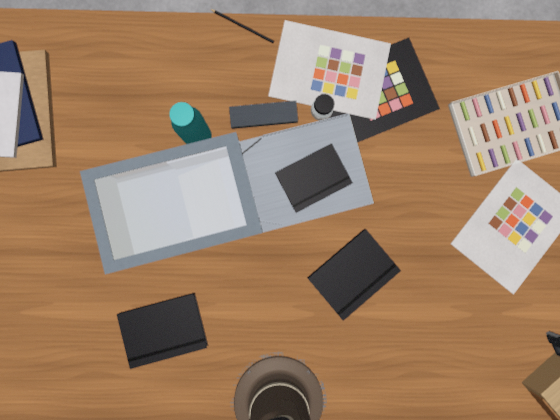

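```bash
cat > fit.py <<'E'
from h import *
def rect(P):
    (c,s,a)=cv2.minAreaRect((P[:,:2]*1000).astype(np.float32)); return np.round(c,1),np.round(s,1),round(a,2)
if __name__=="__main__":
    f=np.load("pics/top0.npz");im,d=f["im"],f["d"];P=pts("top",d);ok=d>0
    def comp(m,seed):
        n,l=cv2.connectedComponents(cv2.morphologyEx(m.astype(np.uint8),cv2.MORPH_OPEN,np.ones((3,3)))); return (l==l[seed[1],seed[0]])
    g=im.max(2)
    box=ok&(P[...,2]>.19)&(P[...,2]<.215); m=comp(box,(250,170)); print("boxtop",m.sum(),rect(P[m]),P[m][:,2].mean())
    led=ok&(P[...,2]>.095)&(P[...,2]<.14)&(P[...,1]<.05)&(P[...,0]>.4); m=comp(led,(260,195)); print("ledge",rect(P[m]),np.median(P[m][:,2]))
    for s in((314,175),(352,273),(162,330)):
        m=comp(ok&(g<55)&(P[...,2]>P[s[1],s[0],2]-.008)&(P[...,2]<P[s[1],s[0],2]+.008),s); print(s,m.sum(),rect(P[m]),np.median(P[m][:,2]))
    m=comp(ok&(P[...,2]>.05)&(P[...,2]<.25)&(im[...,0]>im[...,2].astype(int)+50),(189,123));print("flask",rect(P[m]),P[m][:,2].max())
    cv2.imwrite("pics/crop0.png",cv2.resize(im[100:350,100:420],None,fx=2.4,fy=2.4))
E
python3 fit.py
```

```text
boxtop 217393 (array([712.5, -58.5]), array([1556.7, 2575.4]), 1.31) -0.011575967922478468
ledge (array([712.5, -58.5]), array([1556.7, 2575.4]), 1.31) 0.001006916402849762
(314, 175) 235170 (array([712.5, -58.5]), array([1556.7, 2575.4]), 1.31) 0.0011719883632706047
(352, 273) 230949 (array([712.5, -58.5]), array([1556.7, 2575.4]), 1.31) 0.0011001598792097593
(162, 330) 2882 (array([182.2, 293.1]), array([137.3, 195.8]), 15.35) 0.024137752831646445
flask (array([670.6, 213.2]), array([59.3, 66.2]), 18.53) 0.21456513998350848
```

View pics/crop0.png

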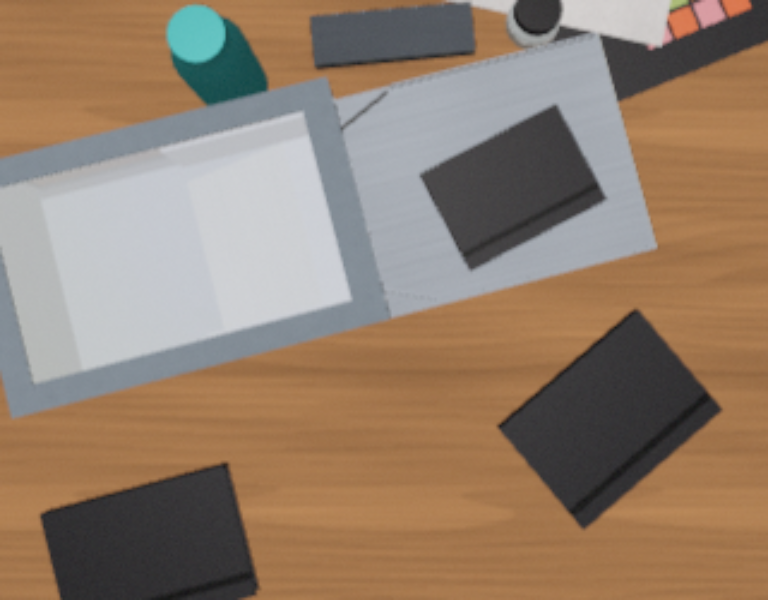

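The crop shows three look-alike black books: on the ledge at top pixel (314,175), and on the table at (352,273) and (162,330). The one on the ledge looks smallest and fits the description; next I refit the outlines.

```bash
cat > fit.py <<'E'
from h import *
c=r.get_calibration("top");K,R,T=np.array(c["K"]),np.array(c["R"]),np.array(c["t"]).ravel()
def at_z(uv,z):   # pixels -> world on plane z
    ray=np.c_[uv,np.ones(len(uv))]@np.linalg.inv(K).T@R; o=-R.T@T
    return o+ray*((z-o[2])/ray[:,2])[:,None]
def big(m,win):
    w=np.zeros(m.shape,np.uint8);x0,y0,x1,y1=win;w[y0:y1,x0:x1]=1
    m=cv2.morphologyEx((m&(w>0)).astype(np.uint8),cv2.MORPH_OPEN,np.ones((3,3)))
    cs,_=cv2.findContours(m,0,cv2.CHAIN_APPROX_NONE); return max(cs,key=cv2.contourArea)
def quad(cn,z):
    Q=at_z(cn[:,0].astype(float),z)[:,:2]*1000; c,s,a=cv2.minAreaRect(Q.astype(np.float32)); return np.round(c,1),np.round(s,1),round(a,2),cv2.boxPoints((c,s,a)).round(1).tolist()
if __name__=="__main__":
    f=np.load("pics/top0.npz");im,d=f["im"],f["d"];P=pts("top",d);g=im.max(2);hsv=cv2.cvtColor(im,cv2.COLOR_BGR2HSV)
    Z=P[...,2]
    print("box",quad(big((Z>.185)&(Z<.22)&(d>0),(60,120,275,290)),.205), np.median(Z[150:165,235:245]))
    print("ledge",quad(big((Z>.09)&(Z<.18)&(d>0),(248,105,400,245)),.11), np.median(Z[205:215,280:300]))
    for w,z in(((270,140,360,218),.128),((300,222,410,325),.024),((110,285,215,375),.024)):
        cn=big(g<75,w);u,v=cn[:,0].mean(0).astype(int); print("book",quad(cn,z),np.median(Z[v-5:v+5,u-5:u+5]))
E
python3 fit.py
```

```text
box (array([492.3, 232.5]), array([220. , 335.7]), 15.16, [[342.20001220703125, 365.70001220703125], [430.0, 41.70000076293945], [642.4000244140625, 99.19999694824219], [554.5999755859375, 423.29998779296875]]) 0.2044999991496691
ledge (array([571.5, -57.5]), array([221.1, 269.9]), 15.15, [[429.5, 43.900001525878906], [500.0, -216.6999969482422], [713.5, -158.89999389648438], [643.0, 101.69999694824219]]) 0.11033336702583554
book (array([555.1, -72.2]), array([100.7, 145.9]), 27.95, [[476.5, -31.399999618530273], [544.7999877929688, -160.1999969482422], [633.7999877929688, -113.0], [565.4000244140625, 15.800000190734863]]) 0.12811720479123734
book (array([ 324.2, -187.7]), array([139.9, 192.6]), 40.46, [[208.5, -159.8000030517578], [333.5, -306.3999938964844], [439.8999938964844, -215.60000610351562], [314.8999938964844, -69.0999984741211]]) 0.023158817991566594
book (array([182.8, 292. ]), array([138.6, 197.5]), 15.26, [[90.0, 369.0], [142.0, 178.5], [275.70001220703125, 214.89999389648438], [223.6999969482422, 405.5]]) 0.02363171725634381
```

Box axis +x is world (-0.2615, 0.9652), with the origin at (535, 74) mm. The book sits at box (-147, +19) mm, askew by +12.8°. I'll set the tool behind it, tilted 30° forward so the gripper body clears the front wall.

```bash
cat >> h.py <<'E'
from scipy.spatial.transform import Rotation as Ro
O=np.array([.5352,.0743,0]);bx=np.array([-.2615,.9652,0]);by=np.array([-.9652,-.2615,0]);B=np.c_[bx,by,[0,0,1]]
def tgt(th,yaw=0):
    z=np.array([np.sin(th),0,-np.cos(th)]);y=np.array([0,-1,0.]);M=np.c_[np.cross(y,z),y,z]
    return B@Ro.from_euler("z",yaw).as_matrix()@M
def go(x,y,z,th=np.radians(30),yaw=0,base=None):   # box coords mm
    s=r.get_state();p,Rm=(np.array(s["tcp_pos"]),np.array(s["eef_rot"])) if base is None else base
    P=O+B@np.array([x,y,z])/1000;W=tgt(th,yaw)
    print("t",s["t"],"shift",(Rm.T@(P-p)*1000).round(0),"rv",Ro.from_matrix(Rm.T@W).as_rotvec().round(3))
    return P,W
def where():
    s=r.get_state();p=B.T@(np.array(s["tcp_pos"])-O)*1000;print("t",s["t"],"box tcp",p.round(1),"z",(B.T@np.array(s["eef_rot"])).round(3).tolist(),"F",(B.T@np.array(s["ft_force"])).round(1),s["opening"],np.round(s["joint_positions"],2))
E
python3 -c "
from h import *
where();go(-262,18,210)"
```

```text
t 0.8 box tcp [-550.8  449.9  231.3] z [[0.138, -0.99, -0.0], [-0.99, -0.138, -0.0], [-0.0, 0.0, -1.0]] F [ 2.3  0.2 -0.4] 1.0010910209325716 [ 1.1   0.41 -0.01  1.6   0.01  1.13 -0.08]
t 0.8 shift [ 468. -227.   21.] rv [ 0.374  0.43  -1.397]
```

apply_moves(plan="94 -45 4 0.07 0.08 -0.28; 188 -90 8 0.15 0.17 -0.56; 281 -135 12 0.22 0.26 -0.84; 374 -182 16 0.3 0.34 -1.12; 468 -227 21 0.374 0.43 -1.397", claw=0.7)

```text
t: 1.42
tcp_pos: [0.4512, -0.3386, 0.2194]
eef_rot: [[0.281, 0.96, 0.004], [0.904, -0.266, 0.335], [0.323, -0.09, -0.942]]
ft_force: [0.4, -0.7, -0.2]
opening: 0.699
gripper_force: 0.0
```

apply_moves(plan="0 0 0 0 0 0; 0 0 0 0 0 0; 0 0 0 0 0 0; 0 0 0 0 0 0; 0 0 0 0 0 0")

```text
t: 2.05
tcp_pos: [0.4499, -0.3403, 0.2192]
eef_rot: [[0.287, 0.958, 0.005], [0.903, -0.272, 0.334], [0.321, -0.091, -0.943]]
ft_force: [0.8, 0.5, -0.1]
opening: 0.704
gripper_force: 0.0
```

```bash
python3 -c "
from h import *
where();go(-262,18,210)"
```

```text
t 2.05 box tcp [-377.8  190.8  219.2] z [[0.796, -0.513, 0.321], [-0.513, -0.854, -0.092], [0.321, -0.091, -0.943]] F [ 0.3 -0.9 -0.1] 0.7038656499820721 [ 0.96  0.49 -0.34  1.58 -0.12  1.3   0.39]
t 2.05 shift [178.  89.  62.] rv [ 0.142  0.166 -0.53 ]
```

apply_moves(plan="60 30 20 0.05 0.055 -0.17; 120 60 40 0.1 0.11 -0.35; 178 89 62 0.142 0.166 -0.53; 178 89 62 0.142 0.166 -0.53; 178 89 62 0.142 0.166 -0.53")

```text
t: 2.68
tcp_pos: [0.5871, -0.1809, 0.2093]
eef_rot: [[-0.229, 0.964, -0.132], [0.835, 0.264, 0.483], [0.501, 0.0, -0.865]]
ft_force: [-0.7, -1.3, 0.1]
opening: 0.701
gripper_force: 0.0
```

```bash
python3 -c "
from h import *
where();go(-262,18,210);go(-262,18,135)"
```

```text
t 2.675 box tcp [-259.9   16.6  209.3] z [[0.865, 0.003, 0.501], [0.002, -1.0, 0.001], [0.501, 0.0, -0.865]] F [-1.1  1.   0.1] 0.701388390828274 [ 0.75  0.69 -0.51  1.37 -0.12  1.44  0.59]
t 2.675 shift [-1. -1. -2.] rv [-0.001 -0.001  0.002]
t 2.675 shift [-39.  -1.  63.] rv [-0.001 -0.001  0.002]
```

apply_moves(plan="-11 0 18 0 0 0; -22 0 36 0 0 0; -34 0 54 0 0 0; -43 -1 71 0 0 0; -43 -1 71 0 0 0")

```text
t: 3.3
tcp_pos: [0.585, -0.1841, 0.1246]
eef_rot: [[-0.226, 0.965, -0.134], [0.834, 0.263, 0.485], [0.503, -0.002, -0.864]]
ft_force: [0.4, -0.3, 0.2]
opening: 0.702
gripper_force: 0.0
```

```bash
python3 -c "
from h import *
where();
im,d=r.get_image('scene');c=r.get_calibration('scene')
a=im[150:350,150:390];b=cv2.resize(a,None,fx=2,fy=2,interpolation=2)
w,_=r.get_image('wrist');cv2.imwrite('pics/c1.png',np.hstack([b[:400],cv2.resize(w,(320,400))]))"
```

```text
t 3.3 box tcp [-262.4   19.5  124.6] z [[0.864, 0.001, 0.503], [-0.0, -1.0, 0.002], [0.503, -0.002, -0.864]] F [-0.4 -0.3  0.2] 0.7019409178018454 [ 0.74  0.77 -0.5   1.43 -0.09  1.31  0.62]
```

View pics/c1.png

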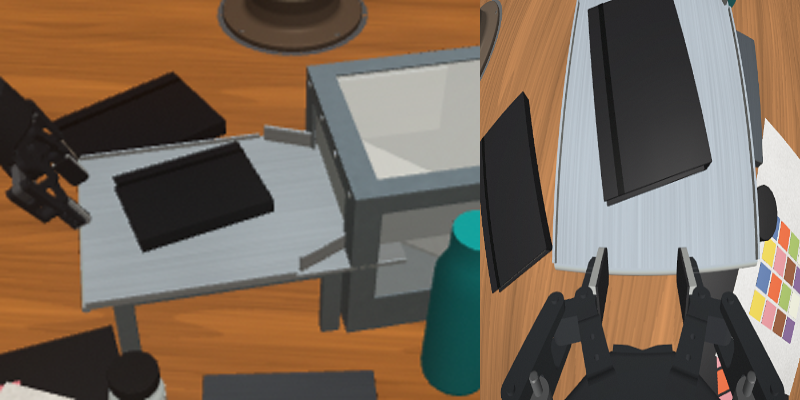

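```bash
python3 -c "
from h import *
go(-250,20,119);go(-250,20,114)"
```

```text
t 3.4 shift [ 7. -2. 13.] rv [-0.    -0.001  0.001]
t 3.4 shift [ 5. -2. 18.] rv [-0.    -0.001  0.001]
```

apply_moves(plan="5 -1 2 0 0 0; 9 -2 7 0 0 0; 7 -2 13 0 0 0; 7 -2 13 0 0 0; 7 -2 13 0 0 0")

```text
t: 4.03
tcp_pos: [0.581, -0.1728, 0.1189]
eef_rot: [[-0.227, 0.965, -0.131], [0.835, 0.263, 0.483], [0.501, 0.0, -0.866]]
ft_force: [-1.0, 0.3, 0.2]
opening: 0.699
gripper_force: 0.0
```

```bash
python3 -c "
from h import *
where();
im,d=r.get_image('scene');cv2.imwrite('pics/c2.png',cv2.resize(im[190:290,170:290],None,fx=6,fy=6,interpolation=2))"
```

```text
t 4.025 box tcp [-250.5   20.4  118.9] z [[0.866, 0.001, 0.501], [0.001, -1.0, 0.0], [0.501, 0.0, -0.866]] F [0.5 0.9 0.2] 0.6987191587702386 [ 0.74  0.77 -0.5   1.47 -0.1   1.28  0.62]
```

View pics/c2.png

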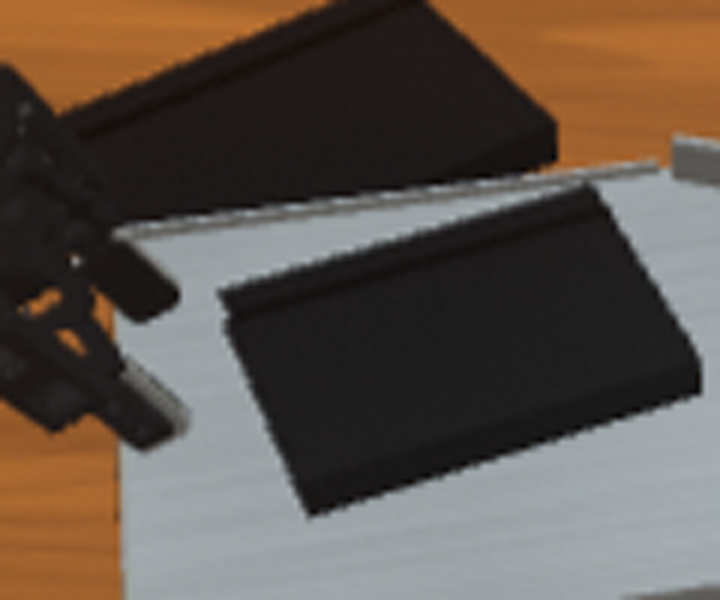

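apply_moves(plan="-1 0 1.7 0 0 0; -2 0 3.4 0 0 0; -2 0 3.4 0 0 0; -2 0 3.4 0 0 0; -2 0 3.4 0 0 0")

```text
t: 4.7
tcp_pos: [0.5811, -0.1727, 0.1151]
eef_rot: [[-0.228, 0.965, -0.131], [0.835, 0.263, 0.483], [0.501, 0.001, -0.866]]
ft_force: [0.3, 0.4, -0.2]
opening: 0.696
gripper_force: 0.0
```

```bash
python3 -c "
from h import *
where();im,d=r.get_image('scene');P=(pts('scene',d)-O)@B*1000
w=P[190:290,170:205].reshape(-1,3);w=w[(w[:,2]>114)&(w[:,0]>-275)&(w[:,0]<-225)&(w[:,1]<70)&(w[:,1]>-40)]
for a in range(-270,-225,5):
  q=w[(w[:,0]>=a)&(w[:,0]<a+5)];print(a,len(q),q[:,2].min().round(1) if len(q) else '',q[:,2].max().round(1) if len(q) else '')"
```

```text
t 4.7 box tcp [-250.3   20.3  115.1] z [[0.866, 0.001, 0.501], [0.001, -1.0, 0.0], [0.501, 0.001, -0.866]] F [ 0.3 -0.4 -0.2] 0.6962838180848556 [ 0.74  0.77 -0.5   1.47 -0.1   1.27  0.62]
-270 105 122.2 186.3
-265 92 114.5 166.9
-260 72 115.0 154.7
-255 52 117.9 146.5
-250 31 121.4 136.5
-245 3 123.2 126.6
-240 0  
-235 0  
-230 0
```

```bash
python3 -c "
from h import *
go(-240,20,113.5);go(-205,20,113.5)"
```

```text
t 4.75 shift [8. 0. 7.] rv [-0.    -0.001  0.001]
t 4.75 shift [38.  0. 24.] rv [-0.    -0.001  0.001]
```

apply_moves(plan="8 0 6.5 0 0 0; 15.5 0 11 0 0 0; 23 0 15.5 0 0 0; 30.5 0 20 0 0 0; 38 0 24 0 0 0")

```text
t: 5.38
tcp_pos: [0.569, -0.1287, 0.1133]
eef_rot: [[-0.228, 0.965, -0.131], [0.835, 0.263, 0.483], [0.501, 0.001, -0.866]]
ft_force: [1.1, -0.6, -0.8]
opening: 0.7
gripper_force: 0.3
```

```bash
cat > book.py <<'E'
from fit import *; import h,sys
h.where();im,d=r.get_image("top");P=(pts("top",d)-h.O)@h.B*1000
m=(im.max(2)<75)&(np.abs(P[...,2]-128)<9)&(np.abs(P[...,1])<100)&(P[...,0]<60)
cn=big(m,(200,100,400,260));Q=at_z(cn[:,0].astype(float),.128);Q=((Q-h.O)@h.B*1000)[:,:2]
c,s,a=cv2.minAreaRect(Q.astype(np.float32));print("book",np.round(c,1),np.round(s,1),round(a,1),cv2.boxPoints((c,s,a)).round(0).tolist())
cv2.imwrite("pics/%s.png"%sys.argv[1],cv2.resize(im[90:290,120:400],None,fx=2.5,fy=2.5))
E
python3 book.py b1
```

```text
t 5.375 box tcp [-204.8   20.4  113.3] z [[0.866, 0.001, 0.501], [0.001, -1.0, 0.0], [0.501, 0.001, -0.866]] F [-0.9 -0.9 -0.8] 0.7001707305900668 [ 0.72  0.73 -0.52  1.56 -0.11  1.2   0.59]
book [-120.   10.] [142.9 101. ] 6.2 [[-196.0, 52.0], [-186.0, -48.0], [-43.0, -33.0], [-54.0, 68.0]]
```

View pics/b1.png

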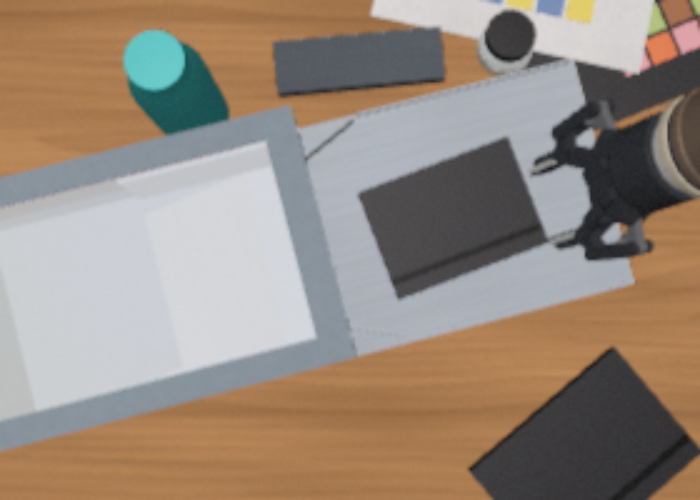

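apply_moves(plan="7 1 4 0 0 0; 14 3 8 0 0 0; 21 5 12 0 0 0; 28 7 16 0 0 0; 34.6 8 20 0 0 0")

```text
t: 6.05
tcp_pos: [0.5665, -0.088, 0.1133]
eef_rot: [[-0.228, 0.965, -0.131], [0.835, 0.263, 0.483], [0.501, 0.001, -0.866]]
ft_force: [0.6, -1.0, 0.2]
opening: 0.701
gripper_force: 0.5
```

```bash
python3 book.py b2
```

```text
t 6.05 box tcp [-164.8   12.2  113.3] z [[0.866, 0.001, 0.501], [0.002, -1.0, 0.0], [0.501, 0.001, -0.866]] F [-1.2 -0.3  0.2] 0.7008623705391921 [ 0.68  0.71 -0.54  1.61 -0.13  1.15  0.55]
book [-84.9  20.1] [ 37.9 142.7] 84.9 [[-158.0, 8.0], [-16.0, -5.0], [-12.0, 33.0], [-154.0, 45.0]]
```

```bash
sed -i 's/<75)&(np.abs(P\[...,2\]-128)<9)/<80)\&(np.abs(P[...,2]-128)<25)/; s/^cn=/m=cv2.morphologyEx(m.astype(np.uint8),3,np.ones((5,5)))>0\ncn=/' book.py; python3 book.py b3; python3 -c "
import cv2;cv2.imwrite('pics/b3c.png',cv2.imread('pics/b3.png')[:400,200:700])"
```

```text
t 6.1 box tcp [-163.5   12.1  113.5] z [[0.865, 0.003, 0.501], [0.003, -1.0, 0.001], [0.501, 0.001, -0.865]] F [ 0.9 -0.2  0.2] 0.698966477787291 [ 0.68  0.71 -0.54  1.61 -0.13  1.15  0.55]
book [-97.9  -5.2] [102.1 171.9] 89.7 [[-184.0, -56.0], [-12.0, -57.0], [-12.0, 45.0], [-184.0, 46.0]]
```

View pics/b3c.png

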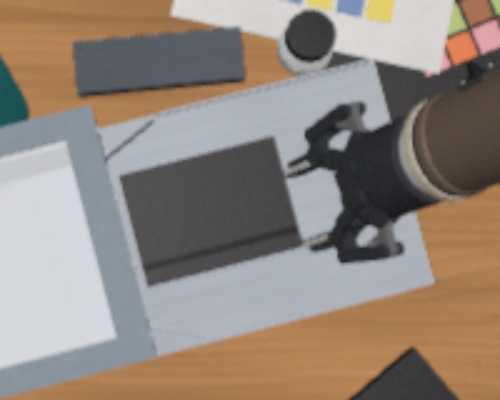

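apply_moves(plan="9 0 5.2 0 0 0; 18 0 10.4 0 0 0; 27 0 15.6 0 0 0; 36 0 20.8 0 0 0; 45 0 26 0 0 0")

```text
t: 6.78
tcp_pos: [0.5525, -0.0378, 0.1133]
eef_rot: [[-0.228, 0.965, -0.131], [0.835, 0.263, 0.483], [0.501, 0.0, -0.866]]
ft_force: [0.1, -0.9, -0.6]
opening: 0.703
gripper_force: 0.4
```

apply_moves(plan="9 0 5.2 0 0 0; 18 0 10.4 0 0 0; 27 0 15.6 0 0 0; 36 0 20.8 0 0 0; 45 0 26 0 0 0")

```text
t: 7.4
tcp_pos: [0.5389, 0.0123, 0.1133]
eef_rot: [[-0.228, 0.965, -0.131], [0.835, 0.263, 0.483], [0.501, 0.0, -0.866]]
ft_force: [0.2, -0.4, 0.0]
opening: 0.698
gripper_force: 0.4
```

```bash
python3 book.py b4; python3 -c "
from h import *
im,d=r.get_image('scene');a=cv2.imread('pics/b4.png')[:400,150:600];cv2.imwrite('pics/b4c.png',np.hstack([cv2.resize(im[170:320,200:330],(347,400)),a]))"
```

```text
t 7.4 box tcp [-60.8  12.6 113.3] z [[0.866, 0.001, 0.501], [0.001, -1.0, 0.0], [0.501, 0.0, -0.866]] F [-0.5 -0.   0. ] 0.6978020247714015 [ 0.6   0.64 -0.59  1.76 -0.18  1.02  0.45]
book [-27.3  35.4] [49.9 19.5] 1.4 [[-53.0, 45.0], [-52.0, 25.0], [-2.0, 26.0], [-3.0, 46.0]]
```

View pics/b4c.png

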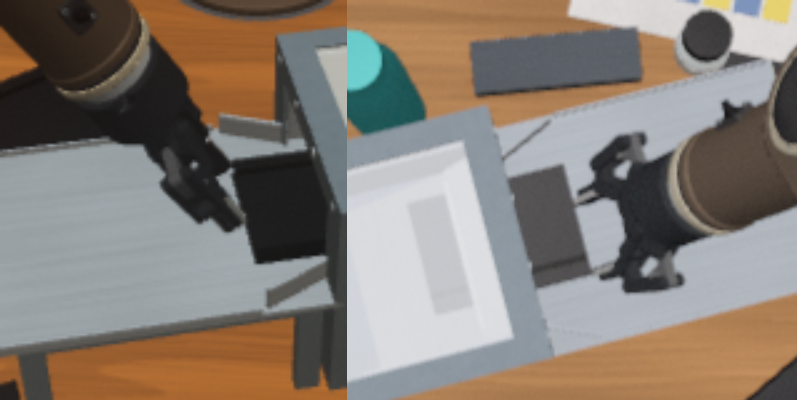

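apply_moves(plan="8.6 0 5 0 0 0; 17.3 0 10 0 0 0; 26 0 15 0 0 0; 34 0 19.6 0 0 0; 38 0 22 0 0 0")

```text
t: 8.12
tcp_pos: [0.5273, 0.0548, 0.1134]
eef_rot: [[-0.228, 0.965, -0.131], [0.835, 0.263, 0.483], [0.501, 0.001, -0.866]]
ft_force: [0.8, -1.2, 0.1]
opening: 0.701
gripper_force: 0.5
```

```bash
python3 book.py b5; python3 -c "
from h import *
im,d=r.get_image('scene');a=cv2.imread('pics/b5.png')[:400,:450];cv2.imwrite('pics/b5c.png',np.hstack([cv2.resize(im[170:320,250:380],(347,400)),a]))"
```

```text
t 8.125 box tcp [-16.8  12.7 113.4] z [[0.866, 0.002, 0.501], [0.002, -1.0, 0.0], [0.501, 0.001, -0.866]] F [-1.3 -0.4  0.1] 0.7014780989751606 [ 0.56  0.61 -0.61  1.82 -0.2   0.96  0.41]
book [-23.2 -24.6] [11.5 11.4] 75.4 [[-30.0, -29.0], [-19.0, -32.0], [-16.0, -20.0], [-27.0, -18.0]]
```

View pics/b5c.png

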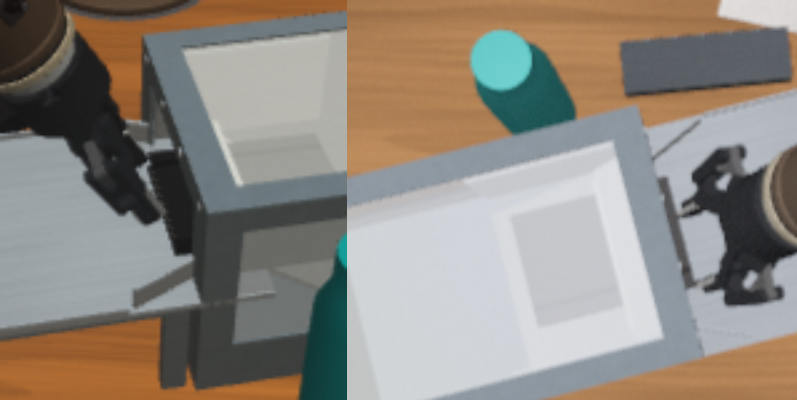

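apply_moves(plan="4 0 2.3 0 0 0; 8 0 4.6 0 0 0; 12 0 6.9 0 0 0; 15 0 8.7 0 0 0; 15 0 8.7 0 0 0")

```text
t: 8.85
tcp_pos: [0.5229, 0.071, 0.1133]
eef_rot: [[-0.228, 0.965, -0.131], [0.835, 0.263, 0.483], [0.501, 0.001, -0.866]]
ft_force: [0.0, -0.1, 0.6]
opening: 0.702
gripper_force: 0.0
```

```bash
python3 book.py b6; python3 -c "
from h import *
im,d=r.get_image('scene');a=cv2.imread('pics/b6.png')[:400,:450];cv2.imwrite('pics/b6c.png',np.hstack([cv2.resize(im[170:320,250:380],(347,400)),a]))
a=cv2.imread('pics/b5.png').astype(int);b=cv2.imread('pics/b6.png').astype(int);print(abs(a-b)[150:350,:270].mean(), abs(a-b)[180:340,120:260].mean())"
```

```text
t 8.85 box tcp [1.000e-01 1.270e+01 1.133e+02] z [[0.866, 0.002, 0.501], [0.002, -1.0, 0.0], [0.501, 0.001, -0.866]] F [-0.1 -0.   0.6] 0.701500684697536 [ 0.54  0.61 -0.62  1.83 -0.21  0.94  0.39]
book [ -7.8 -20.2] [4.6 6.9] 75.5 [[-12.0, -22.0], [-5.0, -23.0], [-4.0, -19.0], [-11.0, -17.0]]
8.317345679012346 11.148214285714285
```

View pics/b6c.png

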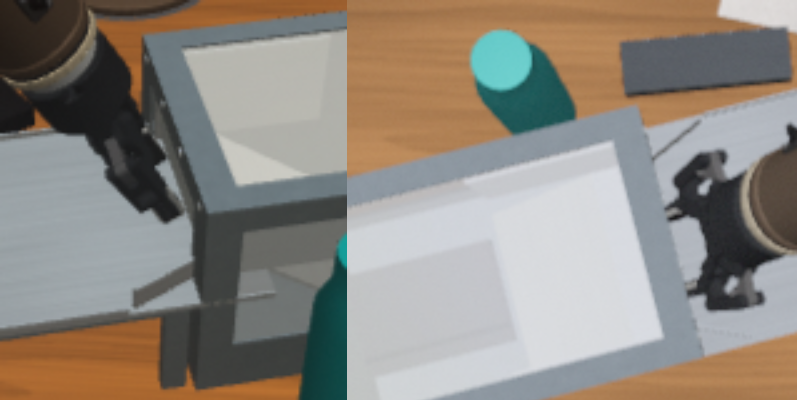

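The book has slid down the chute (grey shape at top-view pixel 440,300). Next I draw the fingers back and lift off.

apply_moves(plan="-17 0 -10 0 0 0; -35 0 -20 0 0 0; -52 0 -31 0 0 0; -69 0 -43 0 0 0; -86 0 -56 0 0 0")

```text
t: 9.57
tcp_pos: [0.5503, -0.0299, 0.1188]
eef_rot: [[-0.227, 0.965, -0.131], [0.835, 0.262, 0.483], [0.501, 0.0, -0.866]]
ft_force: [0.1, -0.2, 0.1]
opening: 0.701
gripper_force: 0.0
```

apply_moves(plan="0 0 -20 0 0 0; 0 0 -40 0 0 0; 0 0 -60 0 0 0; 0 0 -60 0 0 0; 0 0 -60 0 0 0")

```text
t: 10.2
tcp_pos: [0.5574, -0.0571, 0.1701]
eef_rot: [[-0.227, 0.965, -0.132], [0.835, 0.263, 0.483], [0.501, -0.0, -0.865]]
ft_force: [-0.1, 0.1, 0.3]
opening: 0.7
gripper_force: 0.0
```

apply_moves(plan="0 0 0 0 0 0; 0 0 0 0 0 0; 0 0 0 0 0 0; 0 0 0 0 0 0; 0 0 0 0 0 0")

```text
t: 10.82
tcp_pos: [0.5578, -0.0572, 0.1706]
eef_rot: [[-0.228, 0.965, -0.131], [0.835, 0.263, 0.483], [0.501, 0.0, -0.866]]
ft_force: [0.2, -0.9, -0.5]
opening: 0.7
gripper_force: 0.0
```

```bash
python3 -c "
from h import *
where()
for n in('scene','top'):
    im,d=r.get_image(n);cv2.imwrite('pics/e_%s.png'%n,im)
    print(n,[(o['score'],(B.T@(np.array(o['at'])-O)*1000).round(0)) for k in('flap','sketchbook') for o in r.recognise(k,n)])
a=cv2.imread('pics/e_top.png');s=cv2.imread('pics/e_scene.png')
cv2.imwrite('pics/e.png',np.hstack([cv2.resize(s[170:330,280:500],(440,320)),cv2.resize(a[120:280,70:270],(360,320))]))"
```

```text
t 10.825 box tcp [-132.8   12.6  170.6] z [[0.866, 0.001, 0.501], [0.001, -1.0, 0.0], [0.501, 0.0, -0.866]] F [-0.9  0.  -0.5] 0.7001554970416378 [ 0.67  0.62 -0.57  1.62 -0.17  1.21  0.5 ]
scene [(0.64, array([  8.,  10., 138.])), (0.37, array([ 55., -47., 127.]))]
top [(0.85, array([302., 280.,  23.])), (0.68, array([-195.,  272.,   21.]))]
```

View pics/e.png

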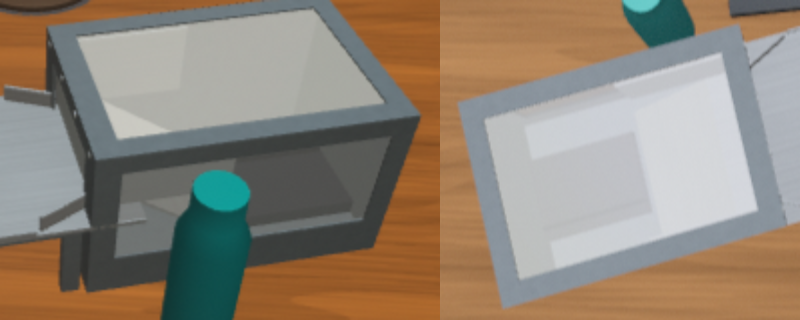

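The book lies at the bottom of the chute and the flap is hanging in the opening (about x = 8 mm). I'll wait a moment so the flap stops swinging, then hand in.

apply_moves(plan="0 0 0 0 0 0; 0 0 0 0 0 0; 0 0 0 0 0 0; 0 0 0 0 0 0; 0 0 0 0 0 0")

```text
t: 11.75
tcp_pos: [0.5578, -0.0571, 0.1707]
eef_rot: [[-0.228, 0.965, -0.131], [0.835, 0.263, 0.483], [0.501, 0.001, -0.866]]
ft_force: [0.6, -0.2, 0.2]
opening: 0.697
gripper_force: 0.0
```

apply_moves(plan="0 0 0 0 0 0; 0 0 0 0 0 0; 0 0 0 0 0 0; 0 0 0 0 0 0; 0 0 0 0 0 0")

```text
t: 12.38
tcp_pos: [0.5578, -0.0572, 0.1707]
eef_rot: [[-0.228, 0.965, -0.131], [0.835, 0.263, 0.483], [0.501, 0.001, -0.866]]
ft_force: [-0.5, -0.5, 0.3]
opening: 0.702
gripper_force: 0.0
```

apply_moves(plan="0 0 0 0 0 0; 0 0 0 0 0 0; 0 0 0 0 0 0; 0 0 0 0 0 0; 0 0 0 0 0 0")

```text
t: 13.0
tcp_pos: [0.5578, -0.0571, 0.1706]
eef_rot: [[-0.228, 0.965, -0.131], [0.835, 0.263, 0.483], [0.501, 0.0, -0.866]]
ft_force: [0.5, 0.2, 0.4]
opening: 0.697
gripper_force: 0.0
```

```bash
python3 -c "
from bench import r
print(r.job_done())"
```

```text
the job is handed in; nothing more can be done
None
```

I pushed the sketchbook in through the flap and down the chute, drew the fingers back, and handed the job in at about 13 s; the last pictures show the book inside and the flap hanging shut, but no verdict came back.

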